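# Prise open the stuck sugar tin with a palette knife

## Task

The sugar tin has snapped tight shut. Slip the blade of the palette knife in through the cut-out under the front edge of the lid, lever the lid up off its catch with the blade, not with the fingers, and fold it right back as far as it goes. Then lay the knife flat on the worktop, clear of the tin; leave the tin standing about where it is and do not disturb the mug, teaspoon or salt shaker.

Things in the scene. Friction and masses are not known exactly. Their poses are not given: they have to be found in the camera images.
- sugar_tin: White enamelled tin, dark rims, hinged lid, holding sugar cubes; loose, 1.2 kg; 120 mm wide (y), 100 deep (x), 90 high shut. Origin: centre of underside; -x side is the front (to the robot at yaw 0), +y left. Front wall face x = -50; hinge line along y at x = 53.5, z = 88. Cut-out in the front wall's top, 52 mm wide: open slot z = 81 to 88 under the closed lid. Sugar lies below z = 56.
- lid (a joint): Angle of the tin's lid about its rear hinge: 0 snapped shut, grows as it opens, end stop 1.95 (leaning back past upright). A sprung catch behind the front wall holds it up to about 0.07 (a few N at the front edge); beyond that the stiff hinge lets it stay wherever it is left. Plate 2.4 mm thick, 106 mm from hinge to front edge.
- cutout (a point): Middle of the cut-out's bottom edge, on the outer face of the tin's front wall (tin frame x = -50, y = 0, z = 81 mm): the edge on which a blade can be levered. Axes as the tin's.
- lip (a point): Foremost point, in the middle, of the lid's curled front lip (a dark bead 5 mm thick, centre 1.5 mm above the lid's underside; with the lid shut it stands 55 mm in front of the tin's centre). Moves with the lid.
- palette_knife: Palette knife, brown wooden handle, straight steel blade, 225 mm long, 0.1 kg, lying flat. Origin: underside of the handle below the grip point, near the centre of mass; x towards the tip, z up. Handle 20 mm wide, 16 thick, x = -80 to 25 mm, steel ferrule to 34; blade 22 wide, 2 thick, at the handle's mid-height (z = 7 to 9), round end at x = 145.
- blade_tip (a point): Tip of the palette knife's blade, at mid-thickness (knife frame x = 145, z = 8 mm). Axes as the knife's.
- mug: White mug, 83 mm across, 86 mm high, with a handle; origin at the centre of its underside. A bystander.
- teaspoon: Steel teaspoon, 132 mm long, lying on the worktop; origin under its middle. A bystander.
- salt_shaker: Clear salt shaker, 44 mm across, 90 mm high; origin at the centre of its underside. A bystander.

How it is judged:
By the outcome, as a careful person would: the job done as asked, in the order asked, and still so for the second after the job is handed in, with the robot touching nothing.
It also fails if it takes over 58 s, if anything falls off the work surface, if the arm or the gripper's body presses on something with over 40 N, if the wrist force passes 120 N, or if a joint passes its speed limit or range.

## Robot

A 6-joint arm with a two-finger parallel gripper is mounted at the origin on a cart in front of the work surface, level with it; the furniture and walls round the work are solid. World frame = base frame: x ahead of the robot, y to its left, z up, the work surface at z = 0. Lengths are in m, angles in rad, forces in N, time in s.
With the tool pointing down it reaches from about 0.425 to 0.95 m from the base axis. Payload 3.5 kg.
Tool frame: the origin (TCP) lies on the centre line of the jaws, within the pads' length; the fingertips stand 14 mm ahead of it and the grasp point (between the pads) lies 5 mm behind it (tips_ahead is the distance from the TCP to the fingertips, in m); y points along the fingers, z is the direction in which the jaws open and shut, and the axes are right-handed (so a half turn about y gives the same grasp; the last joint's range is limited). The gripper opens to 85 mm and grips with 20 to 120 N. Pads are 22 mm wide; open, the fingers measure 114 mm over their backs; the gripper's body (76 mm by 85 mm) begins 54 mm behind the grasp point. The pads swing forward as they close: fully open they stand 13 mm farther back than shut.
Start: joints at [-1.293, 0.286, 1.577, -0, 1.279, -0.15], TCP at [0.28, -0.614, 0.245] pointing down, gripper open.
Joint ranges: [-2.77, 2.77], [-0.9, 2.22], [0.21, 2.48], [-1.53, 4.67], [0.24, 2.81], [-2.84, 2.84]. Speed limits (rad/s): [2.79, 2.79, 3.14, 3.14, 3.14, 3.14].

## Interface

Orientations are given as a unit quaternion [x, y, z, w].
In Python, from plant import get_state, read_camera, sign_off, tips_ahead gives the robot as it stands.
- The arm moves only by the tool send_rows, never from a script. Its argument "plan" is a list of rows, each a list of 2 entries, a list of its own where there are three numbers: the shift along the tool's x, y, z in units of 12 cm (1.0 is 12 cm), then the turn, a rotation vector about the tool's x, y, z in units of 360 degrees (1.0 is 360 degrees). In form: [[[tx, ty, tz], [rx, ry, rz]], ...]. A call has 1 to 12 rows; each row shifts and turns the commanded pose from where the row before left it, along the tool's axes as they then stand; what a row does not reach is not made up. A row lasts 1/10 s, in which the tool goes at most 50 mm and 8.59 degrees, less where a joint would pass 70% of its speed; a pose out of reach is approached as far as the arm can. A call with a number of a shift or a turn outside -1 to 1 is refused whole. A call with a gripper value outside its range is refused whole. "gripper" is the closure, from 0 (fully open) to 1 (shut), set as the call begins (left out, the last holds). The fingers move at their own pace and stop on an object; "grip_force" is the grip in N (left out, the last holds). Time passes only in rows, so rows that do not move let the fingers close. It gives the time, the measured TCP pose, the force and the opening at its end, in the units of the state.
- get_state(): the state, without advancing time (a new reading comes with each control period).
- read_camera(name): name is "scene" or "top"; returns a dict with "img" (384x512x3 uint8, blue, green, red), "fx", "fy", "cx", "cy" (pixels), "world_from_camera" (4x4, takes a point from camera to world coordinates). Camera axes: x right, y down, z forward; pixel columns grow to the right and rows downward; lengths in m; the calibration is good to about 2 mm. A picture is of the moment at which its call begins. There is no depth.
- sign_off(): hands the job in, once; it reports no verdict.
The state is a dict: "time": time; "qpos": joint angles; "dq": joint speeds; "joint_efforts": joint torques, N m; "eef_pos": TCP position; "tcp_rot": TCP orientation; "contact_force": force on the tool from outside, world axes, zero at the start; "wrist_torque": the same for the moment, N m; "opening": opening from 0.0 (shut) to 1.0 (fully open).
Only numpy, scipy, OpenCV 4.12 (cv2) and the standard library are available. Lean on these libraries where they do the work, as an engineer would, in place of code of your own. Each camera call takes 0.05 s, during which the arm holds its last target. There are 200 camera calls.

## Working session

There is one attempt and no reset: what is moved stays moved. The work goes in short steps, Python scripts to look and compute and a tool call to move; the robot and the scene stay as the last step left them, time stands still between calls to the robot, and variables do not carry over. Pictures are saved under pics/ and viewed, about 8 in all and at most 12, crops included, and the job is handed in when it is done.

Besides the shell and the picture viewer there is one more tool, called after "Request:" in YAML: its name, and indented under it one key for each argument. send_rows: Moves the arm, as the interface text tells. Its arguments: {"type":"object","properties":{"plan":{"type":"array"},"gripper":{"type":"number"},"grip_force":{"type":"number"}},"required":["plan"]}

```bash
ls; mkdir -p pics
python3 - <<'E'
from plant import *
import cv2,numpy as np
s=get_state();print(s, tips_ahead if not callable(tips_ahead) else tips_ahead())
for n in("scene","top"):
    c=read_camera(n);cv2.imwrite(f"pics/{n}0.png",c["img"]);print(n,c["fx"],c["fy"],c["cx"],c["cy"],np.round(c["world_from_camera"],4).tolist())
E
```

```text
pics
{'time': 0.0, 'qpos': array([-1.29300727e+00,  2.87196397e-01,  1.57820439e+00,  6.87420299e-07,
        1.27861409e+00, -1.50019601e-01]), 'dq': array([-8.85281015e-04, -5.20931021e-04, -6.57483431e-04, -1.91583112e-04,
       -8.70597639e-05, -6.61927177e-04]), 'joint_efforts': array([-2.46883542e-05, -4.05981374e+01, -2.92626500e+01, -1.81544697e-04,
        5.77920568e-03, -1.02659786e-05]), 'eef_pos': array([ 0.27988044, -0.61353874,  0.24391183]), 'tcp_rot': array([-0.15015667,  0.69184567, -0.69013637,  0.15004779]), 'contact_force': array([ 0.32106951, -0.38142934,  0.07537617]), 'wrist_torque': array([ 0.02388759, -0.02231839, -0.030952  ]), 'opening': 1.001626460431926} 0.014
scene 425.79106704184494 425.79106704184494 258.1337031793478 195.18073117507703 [[-0.4796, -0.5458, 0.6871, -0.222], [-0.8774, 0.2893, -0.3826, 0.582], [0.0101, -0.7864, -0.6177, 0.7876], [0.0, 0.0, 0.0, 1.0]]
top 405.3019200283902 405.3019200283902 251.57435089588776 185.48770199561986 [[0.0011, -0.9807, 0.1953, 0.3184], [-1.0, -0.0019, -0.0041, 0.1854], [0.0044, -0.1953, -0.9807, 1.2185], [0.0, 0.0, 0.0, 1.0]]
```

View pics/scene0.png

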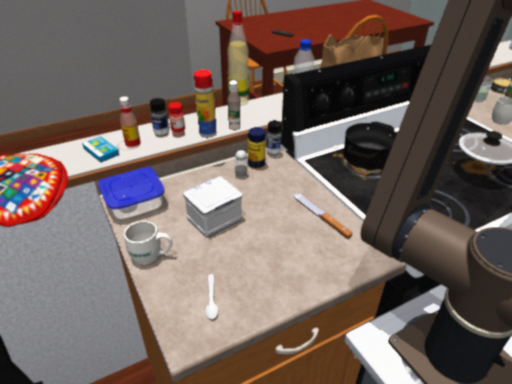

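View pics/top0.png

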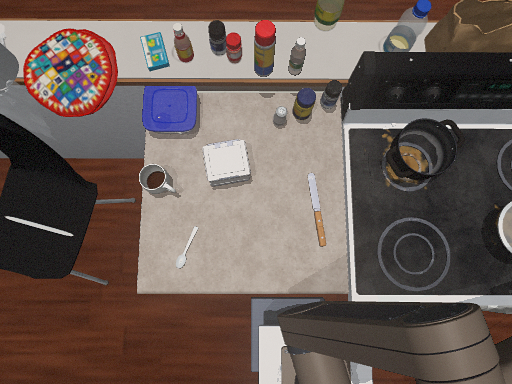

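The overview shows the tin at about top (227,163), the knife with its handle end at (322,244) and tip at (312,173), the mug at (155,178), the spoon at (187,248) and the shaker at (281,116). Next I'll enlarge the tin and knife.

Run:
```python
import cv2,numpy as np
t=cv2.imread("pics/top0.png");s=cv2.imread("pics/scene0.png")
def crop(im,x,y,w,h,k):
    o=cv2.resize(im[y:y+h,x:x+w],None,fx=k,fy=k,interpolation=cv2.INTER_CUBIC)
    for i in range(0,w,10): cv2.putText(o,str(x+i),(i*k,8),0,.3,(0,0,255),1);cv2.line(o,(i*k,8),(i*k,14),(0,0,255),1)
    for j in range(0,h,10): cv2.putText(o,str(y+j),(0,j*k+4),0,.3,(0,0,255),1);cv2.line(o,(18,j*k),(24,j*k),(0,0,255),1)
    return o
a=crop(t,197,135,60,58,6); b=crop(t,295,168,40,84,7)
c=crop(s,180,170,68,70,6)
o=np.zeros((600,800,3),np.uint8)
o[:348,:360]=a; o[:588,370:650]=b
cv2.imwrite("pics/c1.png",o)
cv2.imwrite("pics/c2.png",np.hstack([c,np.zeros((420,5,3),np.uint8)]))
```

```text
(no output)
```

View pics/c1.png

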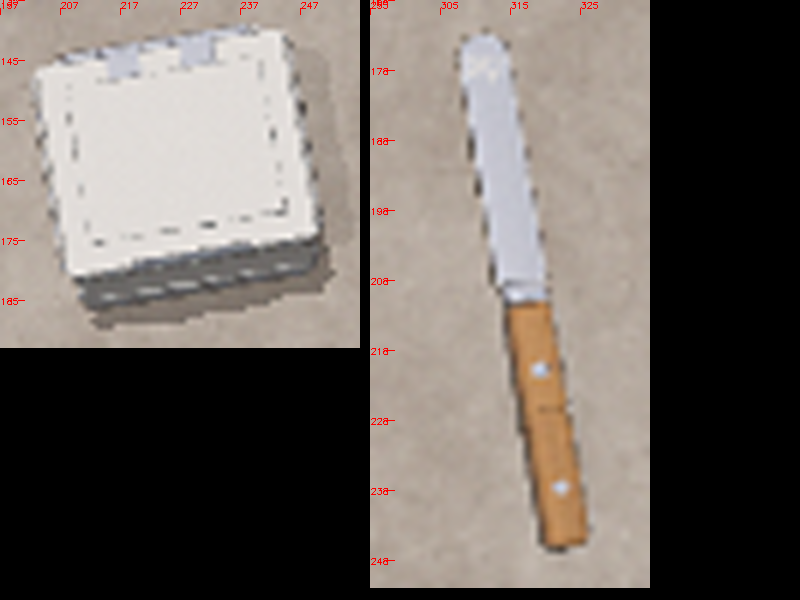

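View pics/c2.png

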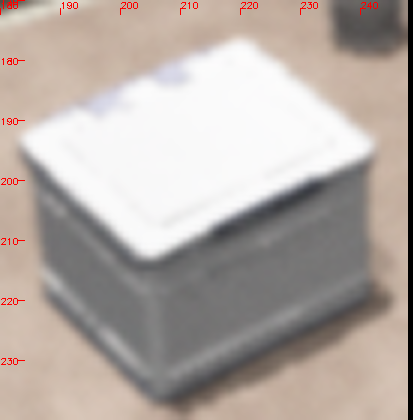

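```bash
cat > h.py <<'E'
import numpy as np, json, os, cv2
from plant import *
from scipy.optimize import least_squares
from scipy.spatial.transform import Rotation as R
def cam(n,save=None):
    c=read_camera(n)
    if save: cv2.imwrite(save,c["img"])
    return c
def proj(c,P):
    T=np.linalg.inv(c["world_from_camera"]);p=np.atleast_2d(P)@T[:3,:3].T+T[:3,3]
    return np.c_[c["fx"]*p[:,0]/p[:,2]+c["cx"],c["fy"]*p[:,1]/p[:,2]+c["cy"]]
def ray(c,uv,z):
    T=c["world_from_camera"];d=T[:3,:3]@np.array([(uv[0]-c["cx"])/c["fx"],(uv[1]-c["cy"])/c["fy"],1])
    return T[:3,3]+d*(z-T[2,3])/d[2]
E
python3 - <<'E'
from h import *
t=cam("top");s=cam("scene")
L=np.array([[-.054,.061,.09],[-.054,-.061,.09],[.053,-.061,.09],[.053,.061,.09]])
B=np.array([[-.05,.06,0],[-.05,-.06,0]])
tp=np.array([[207.8,181.2],[250.5,174.5],[245.3,140.3],[202.8,146.7]])
sp=np.array([[205,213.3],[242.5,194.2],[220,176.3],[183.3,193.3],[205.8,236.7],[241.7,220]])
def W(q,P): return P@R.from_euler('z',q[2]).as_matrix().T+[q[0],q[1],0]
for use in ("both","top","scene"):
    def f(q):
        a=(proj(t,W(q,L))-tp).ravel();b=(proj(s,W(q,np.r_[L,B]))-sp).ravel()
        return {"both":np.r_[a,b],"top":a,"scene":b}[use]
    r=least_squares(f,[.5,.2,0]);print(use,r.x.round(4),np.round(r.fun,1))
e=ray(t,(322.9,245.9),.012);j=ray(t,(317.9,211.3),.016);tip=ray(t,(311.4,173),.008)
print(e,j,tip,np.linalg.norm(e-tip)); 
d=tip-e;yaw=np.arctan2(d[1],d[0]);print("yaw",yaw, "origin",tip[:2]-.145*np.array([np.cos(yaw),np.sin(yaw)]))
for n,uv in dict(mug=(155,178),spoon=(187,248),salt=(281,116)).items(): print(n,ray(t,uv,.0 if n=="spoon" else .05))
st=get_state();print(R.from_quat(st["tcp_rot"]).as_matrix().round(3))
E
```

```text
both [0.6171 0.2531 0.1686] [ 0.4  0.6 -0.   0.3 -1.  -0.9 -0.  -0.6 -0.7 -0.3  0.7  0.6  0.4 -0.2
 -0.7 -0.9  0.3  1.2  0.8 -0.4]
top [0.6167 0.2526 0.1581] [ 0.3  0.5 -0.   0.7 -0.6 -0.6  0.3 -0.7]
scene [0.6175 0.2535 0.1791] [-0.5 -0.3  0.6  0.3 -0.  -0.2 -1.  -0.8  0.4  1.2  0.6 -0.6]
[ 0.37739329 -0.03025272  0.012     ] [ 0.47961451 -0.01799169  0.016     ] [ 0.59890713 -0.00305466  0.008     ] 0.22321315571737094
yaw 0.12217115617239815 origin [ 0.4549879  -0.02072544]
mug [0.57308663 0.46520462 0.05      ]
spoon [0.37127749 0.37203899 0.        ]
salt [0.7670447  0.09116263 0.05      ]
[[-0.91  -0.     0.415]
 [-0.415  0.001 -0.91 ]
 [-0.    -1.    -0.001]]
```

```bash
cat >> h.py <<'E'
def Rk(yaw,pitch=0):  # tool rotation for knife yaw, pitch (tip up)
    K=(R.from_euler('z',yaw)*R.from_euler('y',-pitch)).as_matrix()
    return R.from_matrix(np.c_[-K[:,0],-K[:,2],-K[:,1]])
def rows(p0,R0,p1,R1,n,prt=True):
    """n rows from pose 0 to pose 1; prints rows in tool units"""
    out=[];w=(R0.inv()*R1).as_rotvec()
    for i in range(n):
        Ra=R0*R.from_rotvec(w*i/n)
        d=Ra.inv().apply((np.array(p1)-p0)/n)/.12
        out.append([np.round(d,3).tolist(),np.round(w/n/(2*np.pi),4).tolist()])
    if prt: print(str(out).replace(" ",""))
    return out
def now(prt=True):
    s=get_state();Rt=R.from_quat(s["tcp_rot"]);m=Rt.as_matrix();f=-m[:,0]
    if prt: print("t %.2f"%s["time"],"p",s["eef_pos"].round(4),"yaw %.4f pitch %.4f"%(np.arctan2(f[1],f[0]),np.arcsin(f[2])),"roll %.4f"%m[2,2],"F",s["contact_force"].round(1),"open %.3f"%s["opening"],"q",s["qpos"].round(2))
    return s["eef_pos"],Rt
E
python3 - <<'E'
from h import *
p,r=now(); rows(p,r,[.455,-.021,.10],Rk(.122),20)
E
```

```text
t 0.20 p [ 0.2799 -0.6138  0.2445] yaw 0.4278 pitch 0.0002 roll -0.0015 F [-0.1 -0.4  0.6] open 0.998 q [-1.29  0.29  1.58  0.    1.28 -0.15]
[[[-0.169,0.061,-0.194],[0.0,0.0024,-0.0]],[[-0.166,0.061,-0.197],[0.0,0.0024,-0.0]],[[-0.163,0.06,-0.199],[0.0,0.0024,-0.0]],[[-0.16,0.06,-0.202],[0.0,0.0024,-0.0]],[[-0.157,0.06,-0.204],[0.0,0.0024,-0.0]],[[-0.153,0.06,-0.207],[0.0,0.0024,-0.0]],[[-0.15,0.06,-0.209],[0.0,0.0024,-0.0]],[[-0.147,0.06,-0.211],[0.0,0.0024,-0.0]],[[-0.144,0.06,-0.214],[0.0,0.0024,-0.0]],[[-0.141,0.06,-0.216],[0.0,0.0024,-0.0]],[[-0.137,0.06,-0.218],[0.0,0.0024,-0.0]],[[-0.134,0.06,-0.22],[0.0,0.0024,-0.0]],[[-0.131,0.06,-0.222],[0.0,0.0024,-0.0]],[[-0.127,0.06,-0.224],[0.0,0.0024,-0.0]],[[-0.124,0.06,-0.226],[0.0,0.0024,-0.0]],[[-0.12,0.06,-0.228],[0.0,0.0024,-0.0]],[[-0.117,0.06,-0.23],[0.0,0.0024,-0.0]],[[-0.113,0.06,-0.231],[0.0,0.0024,-0.0]],[[-0.11,0.06,-0.233],[0.0,0.0024,-0.0]],[[-0.106,0.06,-0.235],[0.0,0.0024,-0.0]]]
```

Request:
send_rows:
  plan:
    - [[-0.169,0,-0.194],[0,0.0024,0]]
    - [[-0.166,0.04,-0.197],[0,0.0024,0]]
    - [[-0.163,0.06,-0.2],[0,0.0024,0]]
    - [[-0.16,0.06,-0.2],[0,0.0024,0]]
    - [[-0.157,0.06,-0.204],[0,0.0024,0]]
    - [[-0.153,0.06,-0.207],[0,0.0024,0]]
    - [[-0.15,0.06,-0.21],[0,0.0024,0]]
    - [[-0.147,0.06,-0.21],[0,0.0024,0]]
    - [[-0.144,0.06,-0.214],[0,0.0024,0]]
    - [[-0.14,0.06,-0.216],[0,0.0024,0]]
    - [[-0.137,0.06,-0.218],[0,0.0024,0]]
    - [[-0.134,0.06,-0.22],[0,0.0024,0]]
  gripper: 0.4
  grip_force: 80

```text
time: 1.4
eef_pos: [0.3848, -0.2573, 0.1682]
tcp_rot: [0.087, -0.702, 0.702, -0.087]
contact_force: [-0.3, 0.1, -0.2]
opening: 0.595
```

Request:
send_rows:
  plan:
    - [[-0.13,0.06,-0.222],[0,0.0024,0]]
    - [[-0.127,0.06,-0.224],[0,0.0024,0]]
    - [[-0.124,0.06,-0.226],[0,0.0024,0]]
    - [[-0.12,0.06,-0.228],[0,0.0024,0]]
    - [[-0.117,0.06,-0.23],[0,0.0024,0]]
    - [[-0.113,0.06,-0.231],[0,0.0024,0]]
    - [[-0.11,0.06,-0.233],[0,0.0024,0]]
    - [[-0.106,0.06,-0.235],[0,0.0024,0]]
    - [[0,0,0],[0,0,0]]
    - [[0,0,0],[0,0,0]]

```text
time: 2.4
eef_pos: [0.4538, -0.0208, 0.1107]
tcp_rot: [0.046, -0.706, 0.706, -0.045]
contact_force: [-0.3, -0.4, 0.6]
opening: 0.599
```

Run:
```python
from h import *
p,r=now(); rows(p,r,[.455,-.021,.018],Rk(.122),4)
s=cam("scene");t=cam("top")
a=cv2.resize(s["img"][150:290,260:400],None,fx=4,fy=4);b=cv2.resize(t["img"][150:290,270:325],None,fx=4,fy=4)
cv2.imwrite("pics/g1.png",np.hstack([a,b]))
```

```text
t 2.40 p [ 0.4538 -0.0208  0.1107] yaw 0.1282 pitch -0.0006 roll 0.0002 F [-0.3 -0.4  0.6] open 0.599 q [-0.27 -0.05  2.21 -0.    0.98  1.17]
[[[-0.003,0.193,0.001],[-0.0,0.0002,0.0]],[[-0.002,0.193,0.001],[-0.0,0.0002,0.0]],[[-0.002,0.193,0.001],[-0.0,0.0002,0.0]],[[-0.002,0.193,0.001],[-0.0,0.0002,0.0]]]
```

Request:
send_rows:
  plan:
    - [[-0.01,0.15,0],[0,0.001,0]]
    - [[0,0.2,0],[0,0,0]]
    - [[0,0.2,0],[0,0,0]]
    - [[0,0.15,0],[0,0,0]]
    - [[0,0.07,0],[0,0,0]]
    - [[0,0,0],[0,0,0]]
    - [[0,0,0],[0,0,0]]

```text
time: 3.2
eef_pos: [0.4558, -0.0217, 0.0193]
tcp_rot: [0.042, -0.706, 0.706, -0.043]
contact_force: [0.9, -0.4, 0.5]
opening: 0.601
```

Request:
send_rows:
  plan:
    - [[0,0,0],[0,0,0]]
    - [[0,0,0],[0,0,0]]
    - [[0,0,0],[0,0,0]]
    - [[0,0,0],[0,0,0]]
    - [[0,0,0],[0,0,0]]
    - [[0,0,0],[0,0,0]]
    - [[0,0,0],[0,0,0]]
    - [[0,0,0],[0,0,0]]
    - [[0,0,0],[0,0,0]]
  gripper: 1.0
  grip_force: 100

```text
time: 4.1
eef_pos: [0.4562, -0.0213, 0.02]
tcp_rot: [0.042, -0.706, 0.706, -0.043]
contact_force: [-1.8, -0.2, 6.6]
opening: 0.198
```

Run:
```python
from h import *
p,r=now()
s=cam("scene");t=cam("top")
a=cv2.resize(s["img"][150:290,260:400],None,fx=4,fy=4);b=cv2.resize(t["img"][150:290,275:330],None,fx=4,fy=4)
cv2.imwrite("pics/g2.png",np.hstack([a,b]))
```

```text
t 4.10 p [ 0.4562 -0.0213  0.02  ] yaw 0.1204 pitch 0.0017 roll 0.0010 F [-1.8 -0.2  6.6] open 0.198 q [-0.27  0.14  2.23 -0.    0.77  1.18]
```

View pics/g2.png

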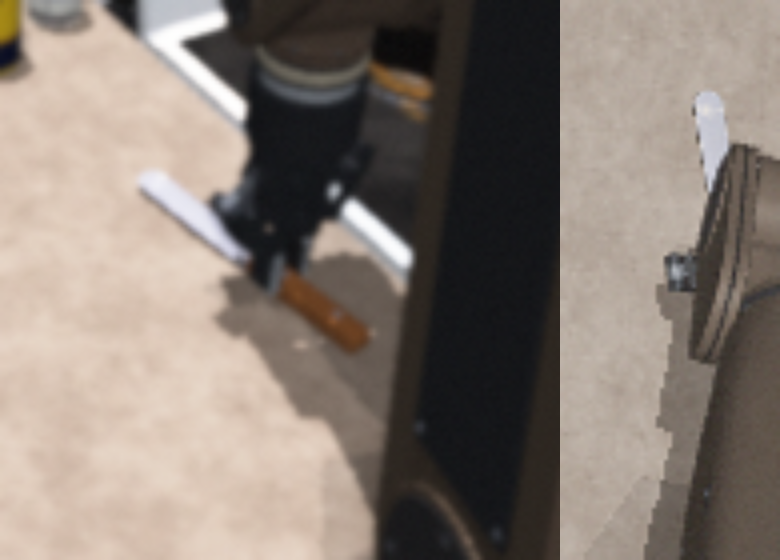

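The knife is gripped: the handle lies across the jaws and the blade points ahead. Next I lift it and carry it to a point in front of the cut-out.

Run:
```python
from h import *
p,r=now(0); 
rows(p+[0,0,.12],r,[.393,.215,.11],Rk(.168),11)
```

```text
[[[0.026,0.022,-0.183],[-0.0,-0.0007,-0.0]],[[0.025,0.023,-0.184],[-0.0,-0.0007,-0.0]],[[0.024,0.023,-0.184],[-0.0,-0.0007,-0.0]],[[0.024,0.023,-0.184],[-0.0,-0.0007,-0.0]],[[0.023,0.023,-0.184],[-0.0,-0.0007,-0.0]],[[0.022,0.023,-0.184],[-0.0,-0.0007,-0.0]],[[0.021,0.023,-0.184],[-0.0,-0.0007,-0.0]],[[0.02,0.023,-0.184],[-0.0,-0.0007,-0.0]],[[0.02,0.023,-0.184],[-0.0,-0.0007,-0.0]],[[0.019,0.023,-0.184],[-0.0,-0.0007,-0.0]],[[0.018,0.023,-0.184],[-0.0,-0.0007,-0.0]]]
```

Request:
send_rows:
  plan:
    - [[0,-0.05,0],[0,0,0]]
    - [[0,-0.15,0],[0,0,0]]
    - [[0,-0.2,0],[0,0,0]]
    - [[0,-0.2,0],[0,0,0]]
    - [[0,-0.2,0],[0,0,0]]
    - [[0,-0.15,0],[0,0,0]]
    - [[0,-0.05,0],[0,0,0]]

```text
time: 4.9
eef_pos: [0.4563, -0.0212, 0.1409]
tcp_rot: [0.041, -0.705, 0.706, -0.044]
contact_force: [0.1, 0.6, -1.4]
opening: 0.198
```

Request:
send_rows:
  plan:
    - [[0.026,0.02,-0.1],[0,-0.0007,0]]
    - [[0.025,0.02,-0.184],[0,-0.0007,0]]
    - [[0.024,0.023,-0.2],[0,-0.0007,0]]
    - [[0.024,0.023,-0.2],[0,-0.0007,0]]
    - [[0.023,0.023,-0.2],[0,-0.0007,0]]
    - [[0.022,0.023,-0.2],[0,-0.0007,0]]
    - [[0.021,0.023,-0.2],[0,-0.0007,0]]
    - [[0.02,0.023,-0.2],[0,-0.0007,0]]
    - [[0.02,0.023,-0.2],[0,-0.0007,0]]
    - [[0.02,0.023,-0.2],[0,-0.0007,0]]
    - [[0.02,0.023,-0.14],[0,-0.0007,0]]
    - [[0,0,0],[0,0,0]]

```text
time: 6.1
eef_pos: [0.3887, 0.2165, 0.1066]
tcp_rot: [0.062, -0.704, 0.705, -0.059]
contact_force: [0.3, -0.8, -1.3]
opening: 0.197
```

Run:
```python
from h import *
p,r=now(); rows(p,r,[.3963,.2155,.096],Rk(.168),2)
s=cam("scene");t=cam("top")
a=cv2.resize(s["img"][170:270,180:270],None,fx=6,fy=6,interpolation=2)
cv2.imwrite("pics/g3.png",a)
K=r.as_matrix();tip=p-K[:,0]*.1438+K[:,1]*.012
print(tip,proj(s,tip),proj(t,tip))
b=cv2.resize(t["img"][135:235,190:280],None,fx=6,fy=6,interpolation=2);cv2.imwrite("pics/g3t.png",b)
```

```text
t 6.10 p [0.3887 0.2165 0.1066] yaw 0.1716 pitch -0.0049 roll 0.0000 F [ 0.3 -0.8 -1.3] open 0.197 q [ 0.28 -0.06  2.23  0.    0.97  1.68]
[[[-0.031,0.044,0.01],[-0.0,0.0003,0.0004]],[[-0.031,0.044,0.009],[-0.0,0.0003,0.0004]]]
[0.53031485 0.24105493 0.09387258] [[230.96211897 209.53927313]] [[230.19363521 189.64547817]]
```

View pics/g3.png

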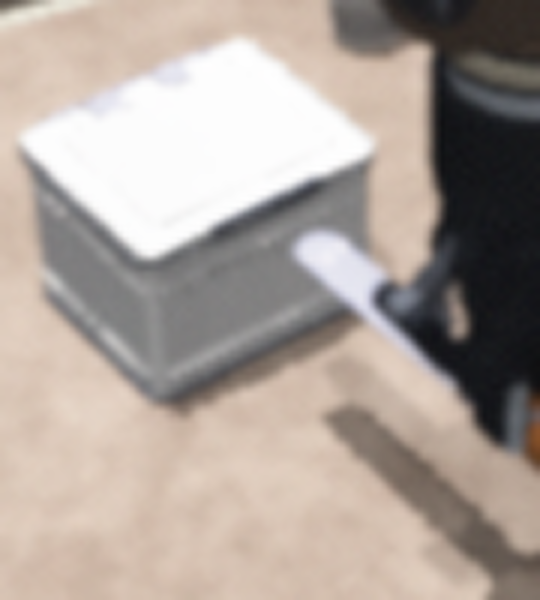

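Tip seen at scene pixel (229.7,211.2), against a prediction of (231.0,209.5). The slot shows dark from (215.5,208.3) to (234.2,200.5). I'll overlay the model on both views.

Run:
```python
from h import *
p,r=now(0);K=r.as_matrix();tip=p-K[:,0]*.1438+K[:,1]*.012
q=[.617,.253,.168];M=R.from_euler('z',q[2]).as_matrix()
S=np.array([[-.05,.026,.081],[-.05,-.026,.081],[-.055,.061,.0895],[-.055,-.061,.0895],[-.05,.06,0],[-.05,-.06,0]])@M.T+[q[0],q[1],0]
kn=np.array([tip,tip+K[:,0]*.01+K[:,2]*.011,tip+K[:,0]*.01-K[:,2]*.011])
o=[]
for n,(x,y) in dict(scene=(195,185),top=(197,165)).items():
    c=cam(n);im=cv2.resize(c["img"][y:y+60,x:x+50],None,fx=8,fy=8,interpolation=2)
    for P,col in((S,(0,0,255)),(kn,(0,160,0))):
        uv=proj(c,P);print(n,uv.round(1).tolist())
        for u,v in uv: cv2.drawMarker(im,(int((u-x+.5)*8),int((v-y+.5)*8)),col,0,10,1)
    o.append(im)
cv2.imwrite("pics/g4.png",np.hstack(o))
```

```text
scene [[215.3, 209.5], [231.8, 201.7], [204.6, 213.4], [243.5, 195.1], [206.2, 237.9], [242.5, 219.6]]
scene [[231.2, 208.6], [237.1, 208.9], [230.0, 212.4]]
top [[220.4, 179.1], [238.2, 176.2], [208.2, 182.2], [250.5, 175.3], [211.3, 186.5], [249.9, 180.2]]
top [[230.7, 189.0], [235.1, 191.8], [227.4, 193.1]]
```

View pics/g4.png

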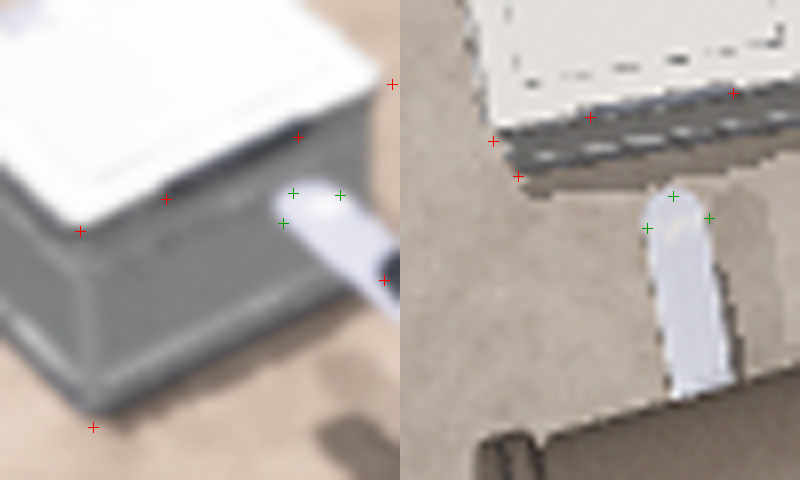

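Request:
send_rows:
  plan:
    - [[-0.05,0.04,0.01],[0,0,0]]
    - [[-0.06,0.043,0.01],[0,0,0.0005]]
    - [[-0.06,0,0],[0,0,0]]
    - [[-0.04,0,0],[0,0,0]]
    - [[0,0,0],[0,0,0]]
    - [[0,0,0],[0,0,0]]

```text
time: 6.9
eef_pos: [0.417, 0.2171, 0.099]
tcp_rot: [-0.058, 0.705, -0.705, 0.06]
contact_force: [-0.5, 0.0, -1.4]
opening: 0.199
```

```bash
cat >> h.py <<'E'
def avg(n=6):
    P=[];Q=[]
    for i in range(n):
        s=get_state();P.append(s["eef_pos"]);Q.append(s["tcp_rot"]);read_camera("top")
    p=np.mean(P,0);r=R.from_quat(Q).mean();f=-r.as_matrix()[:,0]
    print("avg p",p.round(4),"sd",np.std(P,0).round(4),"yaw %.4f pitch %.4f"%(np.arctan2(f[1],f[0]),np.arcsin(f[2])))
    return p,r
E
python3 - <<'E'
from h import *
p,r=avg(6);K=r.as_matrix();tip=p-K[:,0]*.1455+K[:,1]*.012
q=[.617,.253,.168];M=R.from_euler('z',q[2]).as_matrix()
print("tip in tin",((tip-[q[0],q[1],0])@M).round(4));now()
o=[]
for n,(x,y) in dict(scene=(200,180),top=(207,160)).items():
    c=cam(n);o.append(cv2.resize(c["img"][y:y+45,x:x+40],None,fx=10,fy=10,interpolation=2))
cv2.imwrite("pics/g5.png",np.hstack(o))
E
```

```text
avg p [0.4167 0.2171 0.099 ] sd [0.0002 0.     0.    ] yaw 0.1684 pitch 0.0030
tip in tin [-0.0579 -0.0018  0.0874]
t 7.20 p [0.4166 0.2171 0.099 ] yaw 0.1685 pitch 0.0032 roll -0.0000 F [ 0.4  1.  -1.5] open 0.199 q [ 0.26  0.01  2.18 -0.    0.95  1.67]
```

View pics/g5.png

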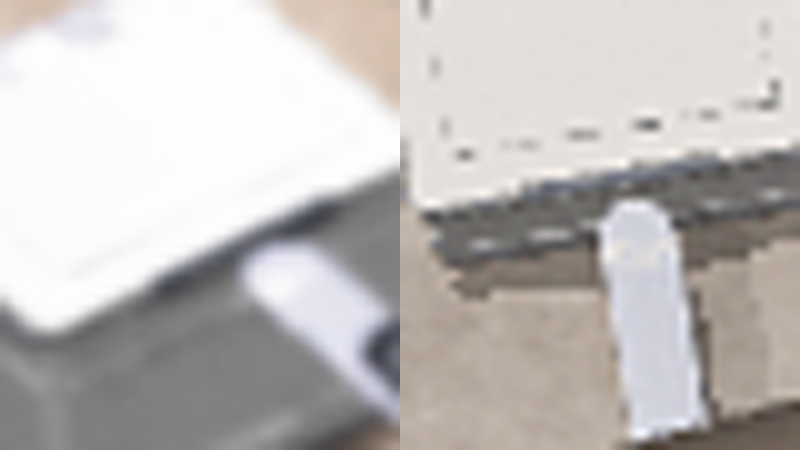

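Both the model and the picture put the tip about 3.5 mm too high. The tip edge is at crop (243,272) and the slot's mid-line is about 14 crop px below the tip's path. I'll lower it and go in gently.

Request:
send_rows:
  plan:
    - [[0,0.03,0],[0,0,0]]
    - [[0,0,0],[0,0,0]]
    - [[-0.04,0,0],[0,0,0]]
    - [[-0.04,0,0],[0,0,0]]
    - [[-0.04,0,0],[0,0,0]]
    - [[0,0,0],[0,0,0]]

```text
time: 7.9
eef_pos: [0.432, 0.2196, 0.0957]
tcp_rot: [-0.058, 0.705, -0.704, 0.061]
contact_force: [0.1, -0.1, -0.7]
opening: 0.198
```

Request:
send_rows:
  plan:
    - [[-0.06,0,0],[0,0,0]]
    - [[-0.06,0,0],[0,0,0]]
    - [[-0.06,0,0],[0,0,0]]
    - [[-0.06,0,0],[0,0,0]]
    - [[-0.04,0,0],[0,0,0]]
    - [[0,0,0],[0,0,0]]
    - [[0,0,0],[0,0,0]]

```text
time: 8.6
eef_pos: [0.464, 0.2251, 0.0954]
tcp_rot: [-0.059, 0.705, -0.705, 0.06]
contact_force: [0.6, 0.4, -1.3]
opening: 0.198
```

Run:
```python
from h import *
p,r=avg(3);K=r.as_matrix();tip=p-K[:,0]*.1455+K[:,1]*.012
q=[.617,.253,.168];M=R.from_euler('z',q[2]).as_matrix()
print("tip in tin",((tip-[q[0],q[1],0])@M).round(4));now()
o=[]
for n,(x,y) in dict(scene=(180,170),top=(195,130)).items():
    c=cam(n,f"pics/g6{n}.png");o.append(cv2.resize(c["img"][y:y+75,x:x+66],None,fx=6,fy=6,interpolation=2))
cv2.imwrite("pics/g6.png",np.hstack(o))
```

```text
avg p [0.4639 0.2251 0.0953] sd [0.0001 0.     0.    ] yaw 0.1683 pitch 0.0025
tip in tin [-0.0101 -0.0018  0.0837]
t 8.75 p [0.4638 0.2251 0.0954] yaw 0.1684 pitch 0.0027 roll 0.0000 F [ 0.  -0.5 -0.4] open 0.201 q [ 0.26  0.12  2.08 -0.    0.95  1.66]
```

View pics/g6.png

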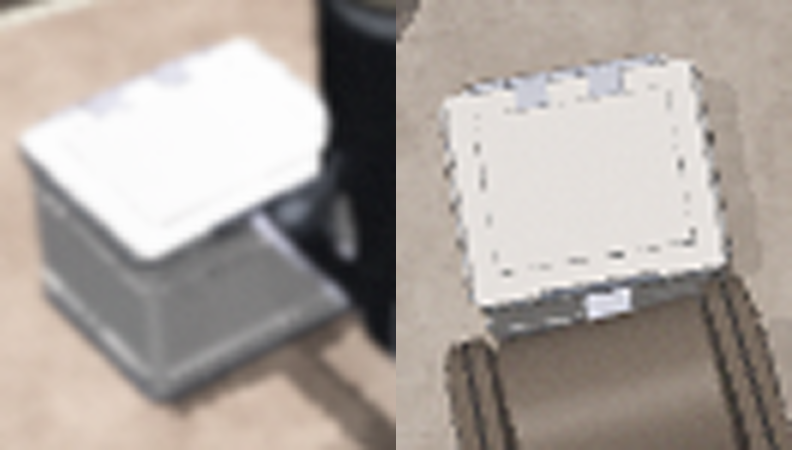

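The blade is about 40 mm inside the slot with no force, and the tin has not moved. Next I'll lever about the front edge.

```bash
cat >> h.py <<'E'
Q=[.617,.253,.168]
def pose(X,Z,phi,lat=-.0018,yaw=.1683):
    r=Rk(yaw,phi);K=r.as_matrix();M=R.from_euler('z',Q[2]).as_matrix()
    tip=M@[X,lat,Z]+[Q[0],Q[1],0]
    return tip+K[:,0]*.1455-K[:,1]*.012, r
def path(p,r,L):
    o=[]
    for X,Z,f in L:
        p1,r1=pose(X,Z,f);d=r.inv().apply(p1-p)/.12;w=(r.inv()*r1).as_rotvec()/2/np.pi
        o.append("[[%.3f,%.3f,%.3f],[%.4f,%.4f,%.4f]]"%(*d,*w));p,r=p1,r1
    for i in range(0,len(o),12): print("["+",".join(o[i:i+12])+"]\n",p.round(3))
    return p,r
E
python3 - <<'E'
from h import *
p,r=avg(2)
L=[(-.05+.040*np.cos(f),.0822+.040*np.sin(f),f) for f in np.linspace(.03,.34,11)]
p,r=path(p,r,L)
E
```

```text
avg p [0.4639 0.2251 0.0955] sd [0. 0. 0.] yaw 0.1684 pitch 0.0030
[[[0.002,0.037,-0.000],[0.0000,0.0000,0.0043]],[[0.003,0.027,-0.000],[-0.0000,-0.0000,0.0049]],[[0.003,0.027,-0.000],[-0.0000,0.0000,0.0049]],[[0.003,0.027,-0.000],[0.0000,-0.0000,0.0049]],[[0.003,0.027,-0.000],[-0.0000,0.0000,0.0049]],[[0.003,0.027,-0.000],[0.0000,0.0000,0.0049]],[[0.003,0.027,-0.000],[-0.0000,0.0000,0.0049]],[[0.003,0.027,-0.000],[-0.0000,-0.0000,0.0049]],[[0.003,0.027,-0.000],[-0.0000,0.0000,0.0049]],[[0.003,0.027,-0.000],[0.0000,0.0000,0.0049]],[[0.003,0.027,-0.000],[-0.0000,-0.0000,0.0049]]]
 [0.466 0.226 0.058]
```

Request:
send_rows:
  plan:
    - [[0.002,0.037,0],[0,0,0.0043]]
    - [[0.003,0.027,0],[0,0,0.005]]
    - [[0.003,0.027,0],[0,0,0.005]]
    - [[0.003,0.027,0],[0,0,0.005]]
    - [[0.003,0.027,0],[0,0,0.005]]
    - [[0.003,0.027,0],[0,0,0.005]]

```text
time: 9.55
eef_pos: [0.4634, 0.225, 0.0746]
tcp_rot: [0.007, 0.707, -0.696, 0.125]
contact_force: [-0.2, 0.0, -1.2]
opening: 0.197
```

Request:
send_rows:
  plan:
    - [[0.003,0.027,0],[0,0,0.005]]
    - [[0.003,0.027,0],[0,0,0.005]]
    - [[0.003,0.027,0],[0,0,0.005]]
    - [[0.003,0.027,0],[0,0,0.005]]
    - [[0.003,0.027,0],[0,0,0.005]]
    - [[0,0,0],[0,0,0]]
    - [[0,0,0],[0,0,0]]

```text
time: 10.25
eef_pos: [0.465, 0.2253, 0.0582]
tcp_rot: [0.061, 0.704, -0.684, 0.178]
contact_force: [-1.0, 0.0, -2.2]
opening: 0.196
```

Run:
```python
from h import *
now();p,r=avg(3);K=r.as_matrix();tip=p-K[:,0]*.1455+K[:,1]*.012
M=R.from_euler('z',Q[2]).as_matrix()
print("tip in tin",((tip-[Q[0],Q[1],0])@M).round(4))
o=[]
for n,(x,y) in dict(scene=(180,165),top=(195,130)).items():
    c=cam(n);o.append(cv2.resize(c["img"][y:y+75,x:x+66],None,fx=6,fy=6,interpolation=2))
cv2.imwrite("pics/g7.png",np.hstack(o))
```

```text
t 10.25 p [0.465  0.2253 0.0582] yaw 0.1684 pitch 0.3414 roll 0.0002 F [-1.   0.  -2.2] open 0.196 q [ 0.27  0.05  2.26 -0.07  0.49  1.73]
avg p [0.4653 0.2253 0.0584] sd [0.0002 0.0001 0.0002] yaw 0.1683 pitch 0.3421
tip in tin [-0.0131 -0.0019  0.0959]
```

View pics/g7.png

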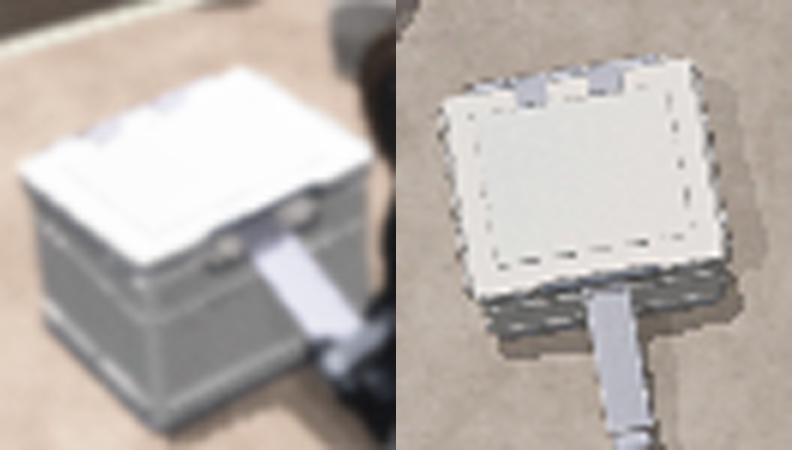

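The lid is off its catch: the sugar shows in the open slot either side of the blade, and the force stays about 2 N. Next I sweep the tip along an arc about the hinge.

```bash
cat > arc.py <<'E'
from h import *
def arc(ths,d=.001):
    L=[]
    for t in ths:
        r=np.interp(t,[.13,1.2],[.066,.072]);f=np.interp(t,[.13,1.3],[.342,.06])
        L.append((.0535-r*np.cos(t)+d*np.sin(-t),.088+r*np.sin(t)-d*np.cos(t),f))
    return L
E
python3 - <<'E'
from arc import *
p,r=avg(2)
L=arc(np.linspace(.2,1.82,24))
for X,Z,f in L[::4]: print("tip %.3f %.3f f %.2f bladeZ@-50 %.3f"%(X,Z,f,Z-np.tan(f)*(X+.05)-.001),"fingertip front X %.3f Z %.3f"%(X-.1455*np.cos(f)+.011,Z-.1455*np.sin(f)-.004))
path(p,r,L)
E
```

```text
avg p [0.4659 0.2254 0.0587] sd [0. 0. 0.] yaw 0.1682 pitch 0.3438
tip -0.012 0.100 f 0.33 bladeZ@-50 0.086 fingertip front X -0.139 Z 0.050
tip -0.007 0.119 f 0.26 bladeZ@-50 0.106 fingertip front X -0.137 Z 0.078
tip 0.003 0.135 f 0.19 bladeZ@-50 0.124 fingertip front X -0.129 Z 0.104
tip 0.017 0.149 f 0.12 bladeZ@-50 0.140 fingertip front X -0.116 Z 0.127
tip 0.035 0.158 f 0.06 bladeZ@-50 0.152 fingertip front X -0.099 Z 0.145
tip 0.055 0.160 f 0.06 bladeZ@-50 0.153 fingertip front X -0.079 Z 0.147
[[[-0.019,-0.050,-0.001],[-0.0000,-0.0000,-0.0030]],[[-0.019,-0.056,0.000],[0.0000,-0.0000,-0.0027]],[[-0.021,-0.055,0.000],[-0.0000,0.0000,-0.0027]],[[-0.023,-0.054,0.000],[0.0000,0.0000,-0.0027]],[[-0.025,-0.053,0.000],[0.0000,0.0000,-0.0027]],[[-0.027,-0.052,0.000],[0.0000,-0.0000,-0.0027]],[[-0.029,-0.051,0.000],[-0.0000,-0.0000,-0.0027]],[[-0.031,-0.049,0.000],[0.0000,-0.0000,-0.0027]],[[-0.032,-0.048,0.000],[-0.0000,0.0000,-0.0027]],[[-0.034,-0.046,0.000],[-0.0000,0.0000,-0.0027]],[[-0.035,-0.045,0.000],[0.0000,-0.0000,-0.0027]],[[-0.037,-0.043,0.000],[-0.0000,0.0000,-0.0027]]]
 [0.543 0.239 0.161]
[[[-0.038,-0.041,0.000],[0.0000,-0.0000,-0.0027]],[[-0.040,-0.039,0.000],[-0.0000,0.0000,-0.0027]],[[-0.041,-0.037,0.000],[-0.0000,-0.0000,-0.0027]],[[-0.042,-0.033,0.000],[0.0000,0.0000,-0.0027]],[[-0.042,-0.022,0.000],[-0.0000,0.0000,-0.0017]],[[-0.042,-0.007,0.000],[0.0000,0.0000,0.0000]],[[-0.042,-0.004,0.000],[0.0000,0.0000,0.0000]],[[-0.042,-0.001,0.000],[0.0000,0.0000,0.0000]],[[-0.042,0.002,0.000],[0.0000,0.0000,0.0000]],[[-0.042,0.005,0.000],[0.0000,0.0000,0.0000]],[[-0.041,0.008,0.000],[0.0000,0.0000,0.0000]],[[-0.041,0.011,0.000],[0.0000,0.0000,0.0000]]]
 [0.543 0.239 0.161]
```

Request:
send_rows:
  plan:
    - [[-0.019,-0.05,0],[0,0,-0.003]]
    - [[-0.019,-0.056,0],[0,0,-0.0027]]
    - [[-0.021,-0.055,0],[0,0,-0.0027]]
    - [[-0.023,-0.054,0],[0,0,-0.0027]]
    - [[-0.025,-0.053,0],[0,0,-0.0027]]
    - [[-0.027,-0.052,0],[0,0,-0.0027]]

```text
time: 11.2
eef_pos: [0.4701, 0.2262, 0.1005]
tcp_rot: [0.026, 0.707, -0.692, 0.144]
contact_force: [0.2, 0.8, -3.2]
opening: 0.2
```

Request:
send_rows:
  plan:
    - [[-0.029,-0.051,0],[0,0,-0.0027]]
    - [[-0.031,-0.049,0],[0,0,-0.0027]]
    - [[-0.032,-0.048,0],[0,0,-0.0027]]
    - [[-0.034,-0.046,0],[0,0,-0.0027]]
    - [[-0.035,-0.045,0],[0,0,-0.0027]]
    - [[-0.037,-0.043,0],[0,0,-0.0027]]

```text
time: 11.8
eef_pos: [0.4865, 0.229, 0.1382]
tcp_rot: [-0.01, 0.707, -0.699, 0.108]
contact_force: [0.2, 0.1, -2.8]
opening: 0.2
```

Request:
send_rows:
  plan:
    - [[-0.038,-0.041,0],[0,0,-0.0027]]
    - [[-0.04,-0.039,0],[0,0,-0.0027]]
    - [[-0.041,-0.037,0],[0,0,-0.0027]]
    - [[-0.042,-0.033,0],[0,0,-0.0027]]
    - [[-0.042,-0.022,0],[0,0,-0.0017]]
    - [[-0.042,-0.007,0],[0,0,0]]
    - [[-0.042,-0.004,0],[0,0,0]]
    - [[-0.042,0,0],[0,0,0]]
    - [[-0.042,0,0],[0,0,0]]
    - [[-0.042,0.005,0],[0,0,0]]
    - [[-0.041,0.008,0],[0,0,0]]
    - [[-0.041,0.011,0],[0,0,0]]

```text
time: 13.0
eef_pos: [0.5429, 0.2386, 0.1614]
tcp_rot: [-0.038, 0.706, -0.702, 0.081]
contact_force: [-0.5, 0.7, -0.7]
opening: 0.199
```

Run:
```python
from arc import *
now();p,r=avg(3);K=r.as_matrix();tip=p-K[:,0]*.1455+K[:,1]*.012
M=R.from_euler('z',Q[2]).as_matrix()
t=(tip-[Q[0],Q[1],0])@M;print("tip in tin",t.round(4),"theta",np.pi-np.arctan2(t[2]-.088,t[0]-.0535))
path(p,r,arc(np.linspace(1.86,2.0,5)))
o=[]
for n,(x,y) in dict(scene=(170,140),top=(190,105)).items():
    c=cam(n,f"pics/g8{n}.png");o.append(cv2.resize(c["img"][y:y+100,x:x+80],None,fx=5,fy=5,interpolation=2))
cv2.imwrite("pics/g8.png",np.hstack(o))
```

```text
t 13.00 p [0.5429 0.2386 0.1614] yaw 0.1684 pitch 0.0607 roll -0.0000 F [-0.5  0.7 -0.7] open 0.199 q [ 0.24  0.16  1.89 -0.01  1.03  1.65]
avg p [0.5432 0.2385 0.1613] sd [0.0003 0.0001 0.    ] yaw 0.1682 pitch 0.0610
tip in tin [ 0.0707 -0.0019  0.1582] theta 1.8116482102039562
[[[-0.019,0.008,-0.001],[-0.0000,-0.0000,-0.0002]],[[-0.020,0.007,0.000],[0.0000,0.0000,0.0000]],[[-0.019,0.008,0.000],[0.0000,0.0000,0.0000]],[[-0.019,0.009,0.000],[0.0000,0.0000,0.0000]],[[-0.019,0.009,0.000],[0.0000,0.0000,0.0000]]]
 [0.555 0.241 0.157]
```

Request:
send_rows:
  plan:
    - [[-0.019,0.008,0],[0,0,0]]
    - [[-0.02,0.008,0],[0,0,0]]
    - [[0,0,0],[0,0,0]]

```text
time: 13.55
eef_pos: [0.5473, 0.2393, 0.1597]
tcp_rot: [-0.038, 0.706, -0.702, 0.081]
contact_force: [0.2, -0.0, -0.8]
opening: 0.199
```

Request:
send_rows:
  plan:
    - [[-0.015,0.007,0],[0,0,0]]
    - [[0,0,0],[0,0,0]]

```text
time: 13.75
eef_pos: [0.5491, 0.2396, 0.159]
tcp_rot: [-0.038, 0.706, -0.702, 0.081]
contact_force: [-0.7, -0.4, -0.9]
opening: 0.199
```

Request:
send_rows:
  plan:
    - [[-0.01,0.004,0],[0,0,0]]
    - [[0,0,0],[0,0,0]]

```text
time: 13.95
eef_pos: [0.5502, 0.2398, 0.1586]
tcp_rot: [-0.038, 0.706, -0.702, 0.081]
contact_force: [0.1, 0.3, -1.1]
opening: 0.2
```

Run:
```python
from arc import *
now();p,r=avg(3);K=r.as_matrix();tip=p-K[:,0]*.1455+K[:,1]*.012
M=R.from_euler('z',Q[2]).as_matrix()
t=(tip-[Q[0],Q[1],0])@M;print("tip in tin",t.round(4),"theta",np.pi-np.arctan2(t[2]-.088,t[0]-.0535))
o=[]
for n,(x,y) in dict(scene=(170,130),top=(190,100)).items():
    c=cam(n,f"pics/g9{n}.png");o.append(cv2.resize(c["img"][y:y+115,x:x+80],None,fx=5,fy=5,interpolation=2))
cv2.imwrite("pics/g9.png",np.hstack(o))
```

```text
t 13.95 p [0.5502 0.2398 0.1586] yaw 0.1683 pitch 0.0603 roll -0.0000 F [ 0.1  0.3 -1.1] open 0.200 q [ 0.24  0.18  1.87 -0.01  1.03  1.65]
avg p [0.5502 0.2398 0.1586] sd [0. 0. 0.] yaw 0.1683 pitch 0.0604
tip in tin [ 0.0779 -0.0018  0.1554] theta 1.9182731526815242
```

View pics/g9.png

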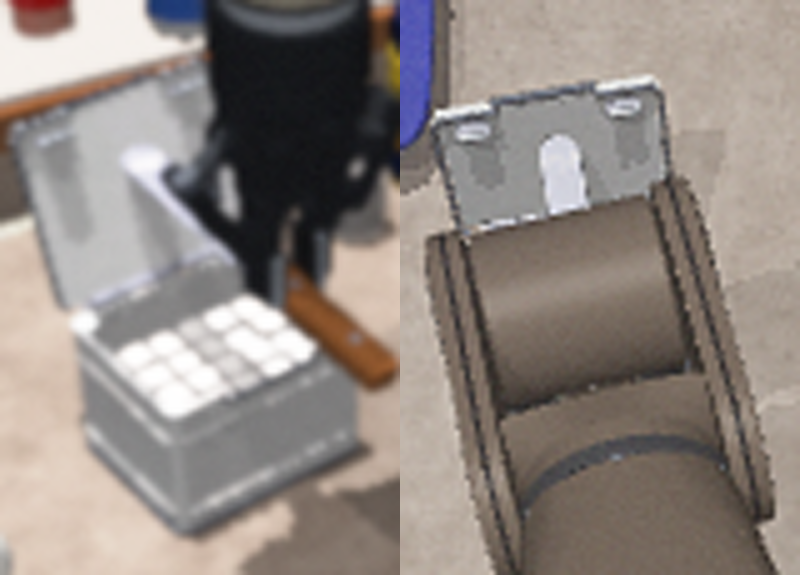

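The lid is open and leaning back at about 1.93, with the blade tip on its underside. The tin's near bottom corner is still at scene (206,236), so it hasn't moved. I'll push on to the end stop in small steps.

Request:
send_rows:
  plan:
    - [[-0.01,0.004,0],[0,0,0]]
    - [[0,0,0],[0,0,0]]

```text
time: 14.4
eef_pos: [0.5514, 0.24, 0.1582]
tcp_rot: [-0.038, 0.706, -0.702, 0.081]
contact_force: [0.1, 0.7, -0.2]
opening: 0.2
```

Request:
send_rows:
  plan:
    - [[-0.01,0.004,0],[0,0,0]]
    - [[0,0,0],[0,0,0]]

```text
time: 14.6
eef_pos: [0.5527, 0.2402, 0.1578]
tcp_rot: [-0.038, 0.706, -0.702, 0.081]
contact_force: [-0.2, 0.6, -0.7]
opening: 0.198
```

Request:
send_rows:
  plan:
    - [[-0.008,0.003,0],[0,0,0]]
    - [[0,0,0],[0,0,0]]

```text
time: 14.8
eef_pos: [0.5536, 0.2403, 0.1574]
tcp_rot: [-0.038, 0.706, -0.702, 0.081]
contact_force: [-1.2, -0.5, -0.9]
opening: 0.196
```

Request:
send_rows:
  plan:
    - [[-0.008,0.003,0],[0,0,0]]
    - [[0,0,0],[0,0,0]]

```text
time: 15.0
eef_pos: [0.5541, 0.2405, 0.1569]
tcp_rot: [-0.039, 0.706, -0.703, 0.08]
contact_force: [-1.8, 0.3, 0.5]
opening: 0.198
```

Request:
send_rows:
  plan:
    - [[-0.008,0.003,0],[0,0,0]]
    - [[0,0,0],[0,0,0]]

```text
time: 15.2
eef_pos: [0.5549, 0.2406, 0.1565]
tcp_rot: [-0.039, 0.706, -0.703, 0.08]
contact_force: [-3.8, -1.5, -0.3]
opening: 0.197
```

Request:
send_rows:
  plan:
    - [[-0.008,0.003,0],[0,0,0]]
    - [[0,0,0],[0,0,0]]

```text
time: 15.4
eef_pos: [0.5562, 0.2408, 0.1564]
tcp_rot: [-0.038, 0.706, -0.703, 0.08]
contact_force: [-3.8, -0.1, -0.1]
opening: 0.197
```

Force is now steady near 4 N: the lid is on its stop. I'll withdraw and take the knife back to where it lay.

Request:
send_rows:
  plan:
    - [[0.05,0,0],[0,0,0]]
    - [[0.15,-0.03,0],[0,0,0]]
    - [[0.2,-0.05,0],[0,0,0]]
    - [[0.2,-0.05,0],[0,0,0]]
    - [[0.2,-0.05,0],[0,0,0]]
    - [[0.15,0,0],[0,0,-0.003]]
    - [[0.1,0,0],[0,0,-0.003]]
    - [[0.05,0,0],[0,0,-0.0036]]
    - [[0,0,0],[0,0,0]]

```text
time: 16.3
eef_pos: [0.4257, 0.2186, 0.1709]
tcp_rot: [-0.059, 0.705, -0.705, 0.06]
contact_force: [0.3, 1.2, -0.9]
opening: 0.2
```

Run:
```python
from h import *
now();p,r=avg(2);rows(p,r,[.456,-.0213,.10],Rk(.12),11)
```

```text
t 16.30 p [0.4257 0.2186 0.1709] yaw 0.1682 pitch 0.0010 roll -0.0001 F [ 0.3  1.2 -0.9] open 0.200 q [ 0.26 -0.08  2.12 -0.    1.1   1.66]
avg p [0.4259 0.2186 0.1709] sd [0.0002 0.     0.    ] yaw 0.1681 pitch 0.0012
[[[0.008,0.054,0.183],[0.0,0.0007,-0.0]],[[0.007,0.054,0.183],[0.0,0.0007,-0.0]],[[0.006,0.054,0.183],[0.0,0.0007,-0.0]],[[0.006,0.054,0.183],[0.0,0.0007,-0.0]],[[0.005,0.054,0.183],[0.0,0.0007,-0.0]],[[0.004,0.054,0.183],[0.0,0.0007,-0.0]],[[0.003,0.054,0.183],[0.0,0.0007,-0.0]],[[0.002,0.054,0.183],[0.0,0.0007,-0.0]],[[0.002,0.054,0.183],[0.0,0.0007,-0.0]],[[0.001,0.054,0.183],[0.0,0.0007,-0.0]],[[-0.0,0.054,0.183],[0.0,0.0007,-0.0]]]
```

Request:
send_rows:
  plan:
    - [[0.008,0,0.1],[0,0.0007,0]]
    - [[0.007,0,0.183],[0,0.0007,0]]
    - [[0.006,0,0.2],[0,0.0007,0]]
    - [[0.006,0,0.2],[0,0.0007,0]]
    - [[0.005,0.05,0.2],[0,0.0007,0]]
    - [[0.004,0.1,0.2],[0,0.0007,0]]
    - [[0.003,0.1,0.2],[0,0.0007,0]]
    - [[0.002,0.1,0.2],[0,0.0007,0]]
    - [[0.002,0.1,0.2],[0,0.0007,0]]
    - [[0,0.1,0.2],[0,0.0007,0]]
    - [[0,0.05,0.13],[0,0.0007,0]]
    - [[0,0,0],[0,0,0]]

```text
time: 17.6
eef_pos: [0.455, -0.0234, 0.0978]
tcp_rot: [-0.042, 0.706, -0.706, 0.041]
contact_force: [-0.1, -0.3, -1.6]
opening: 0.199
```

Run:
```python
from h import *
now();p,r=avg(3);rows(p,r,[p[0],p[1],.0205],Rk(.12),1)
```

```text
t 17.60 p [ 0.455  -0.0234  0.0978] yaw 0.1166 pitch -0.0016 roll -0.0001 F [-0.1 -0.3 -1.6] open 0.199 q [-0.27 -0.02  2.21 -0.    0.95  1.18]
avg p [ 0.4552 -0.0225  0.0982] sd [0.0001 0.0006 0.0004] yaw 0.1174 pitch -0.0009
[[[-0.001,0.648,0.0],[0.0,-0.0004,0.0001]]]
```

Request:
send_rows:
  plan:
    - [[0,0.1,0],[0,0,0]]
    - [[0,0.2,0],[0,0,0]]
    - [[0,0.15,0],[0,0,0]]
    - [[0,0.1,0],[0,0,0]]
    - [[0,0.05,0],[0,0,0]]
    - [[0,0.03,0],[0,0,0]]
    - [[0,0,0],[0,0,0]]
    - [[0,0,0],[0,0,0]]

```text
time: 18.55
eef_pos: [0.4559, -0.0213, 0.0237]
tcp_rot: [0.042, -0.706, 0.706, -0.043]
contact_force: [-0.1, -0.5, -0.8]
opening: 0.198
```

Request:
send_rows:
  plan:
    - [[0,0.015,0],[0,0,0]]
    - [[0,0.012,0],[0,0,0]]
    - [[0,0,0],[0,0,0]]

```text
time: 18.85
eef_pos: [0.4555, -0.0213, 0.02]
tcp_rot: [0.042, -0.706, 0.706, -0.043]
contact_force: [-0.1, 0.1, -0.8]
opening: 0.198
```

Request:
send_rows:
  plan:
    - [[0,0,0],[0,0,0]]
    - [[0,0,0],[0,0,0]]
    - [[0,0,0],[0,0,0]]
    - [[0,0,0],[0,0,0]]
    - [[0,0,0],[0,0,0]]
  gripper: 0.5

```text
time: 19.35
eef_pos: [0.4553, -0.0213, 0.0199]
tcp_rot: [0.042, -0.706, 0.706, -0.042]
contact_force: [-0.3, 0.1, -0.1]
opening: 0.502
```

Request:
send_rows:
  plan:
    - [[0,-0.05,0],[0,0,0]]
    - [[0,-0.15,0],[0,0,0]]
    - [[0,-0.25,0],[0,0,0]]
    - [[0,-0.25,0],[0,0,0]]
    - [[0,-0.25,0.1],[0,0,0]]
    - [[0,-0.1,0.3],[0,0,0]]
    - [[0,0,0.4],[0,0,0]]
    - [[0,0,0.4],[0,0,0]]
    - [[0,0,0.4],[0,0,0]]
    - [[0,0,0.4],[0,0,0]]
    - [[0,0,0.2],[0,0,0]]
    - [[0,0,0],[0,0,0]]

```text
time: 20.55
eef_pos: [0.487, -0.2867, 0.1466]
tcp_rot: [0.041, -0.705, 0.706, -0.041]
contact_force: [-0.7, 1.5, -0.5]
opening: 0.497
```

Run:
```python
from h import *
now()
s=cam("scene","pics/fs.png");t=cam("top","pics/ft.png")
a=cv2.resize(s["img"][130:330,100:360],None,fx=1.55,fy=1.55);b=cv2.resize(t["img"][80:300,130:350],None,fx=1.8,fy=1.8,interpolation=2)
o=np.zeros((400,810,3),np.uint8);o[:a.shape[0],:a.shape[1]]=a;o[:b.shape[0],410:410+b.shape[1]]=b
cv2.imwrite("pics/f.png",o[:,:800])
for n in("scene","top"):
    d=cv2.absdiff(cv2.imread(f"pics/{n}0.png"),(s if n=="scene" else t)["img"]).max(2)
    for k,(x,y,w,h) in (dict(mug=(120,215,55,50),spoon=(200,270,22,55)) if n=="scene" else dict(mug=(138,162,42,34),spoon=(172,225,30,45),salt=(272,104,16,22))).items(): print(n,k,d[y:y+h,x:x+w].mean().round(2),(d[y:y+h,x:x+w]>40).sum())
```

```text
t 20.55 p [ 0.487  -0.2867  0.1466] yaw 0.1161 pitch 0.0010 roll 0.0017 F [-0.7  1.5 -0.5] open 0.497 q [-0.71  0.15  1.93 -0.    1.06  0.74]
scene mug 3.55 0
scene spoon 3.51 0
top mug 3.77 0
top spoon 2.78 0
top salt 5.43 5
```

View pics/f.png

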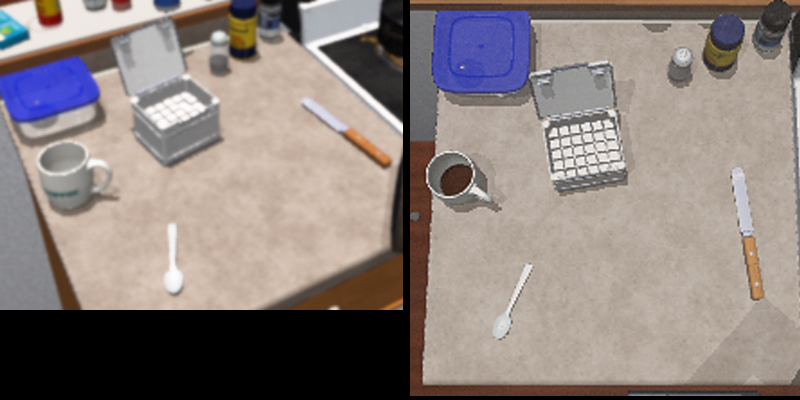

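Run:
```python
from h import *
s=cam("scene");t=cam("top")
M=R.from_euler('z',Q[2]).as_matrix()
for th in(1.8,1.88,1.95):
    P=np.array([[.0535-.107*np.cos(th),y,.088+.107*np.sin(th)] for y in(.06,-.06)])@M.T+[Q[0],Q[1],0]
    print(th,proj(s,P).round(1).tolist(),proj(t,P).round(1).tolist())
print("seen scene",(100+115/1.55,130+32/1.55),(100+178/1.55,130+16/1.55),"top",(196.7,119.4),(241,115.5))
```

```text
1.8 [[174.0, 155.9], [213.3, 141.1]] [[197.5, 126.0], [242.0, 119.0]]
1.88 [[172.5, 155.2], [211.6, 140.6]] [[197.1, 123.4], [241.5, 116.4]]
1.95 [[171.3, 154.9], [210.3, 140.4]] [[196.9, 121.3], [241.1, 114.3]]
seen scene (174.19354838709677, 150.6451612903226) (214.83870967741933, 140.32258064516128) top (196.7, 119.4) (241, 115.5)
```

```bash
python3 -c "
from plant import *
print(sign_off(), get_state()['time'])"
```

```text
the job is handed in; nothing more can be done
the job is handed in; nothing more can be done
```

I handed the job in at about 20.7 s, well under the 58 s limit. The lid was levered off its catch with the blade, folded back to its stop, and the knife laid flat where it first lay, clear of the tin.

**Levering:** the blade went about 40 mm in through the cut-out without force. I tilted it about the front edge until the lid came off its catch, with readings of about 2 N.

**Folding back:** the blade tip carried the lid round its hinge until the push settled at about 4 N, which I took as the end stop.

**Last checks:**
- **Lid angle:** in the top view, the lid's front edge matches the prediction for 1.95 rad to about 2 pixels at each corner, under 0.5 px on average. The rough corner readings from the scene view were up to about 5 px off, so they neither confirm nor contradict it.
- **Tin:** it stands about where it was. I only checked this by eye in the final pictures. The last push on the stop may have moved it a millimetre or so.
- **Bystanders:** the mug and teaspoon look unchanged. The salt shaker patch differed in 5 pixels, probably the shadow of the open lid.
- **Robot:** the gripper was open, about 27 cm to the side of the knife, and touching nothing.

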